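# Show the reference slide over the seated colour puck

## Robot

A 6-joint arm with a two-finger parallel gripper is mounted at the origin on the work surface. World frame = base frame: x ahead of the robot, y to its left, z up, the work surface at z = 0. Lengths are in m, angles in rad, forces in N, time in s.
With the tool pointing down it reaches from about 0.3 to 0.775 m from the base axis. Payload 14.6 kg.
Tool frame: the origin (TCP) lies at the very end of the fingers, on their centre line; the grasp point (between the pads) lies 19 mm behind it; z points along the fingers, y is the line along which they close (so a half turn about z gives the same grasp; the last joint's range is limited). The gripper opens to 94 mm and grips with 3 to 60 N. Pads are 16 mm wide; open, the fingers measure 119 mm over their backs; the gripper's body (75 mm by 177 mm) begins 78 mm behind the grasp point.
Start: joints at [-1.244, 0.3, 1.521, -0, 1.321, -0.067], TCP at [0.211, -0.508, 0.205] pointing down, gripper open.
Joint ranges: [-3.03, 3.03], [-0.79, 2.21], [0.23, 2.52], [-1.04, 4.18], [0, 3.07], [-2.55, 2.55]. Speed limits (rad/s): [2.22, 2.22, 2.57, 3.14, 3.14, 3.14].

## Interface

Orientations are given as [roll, pitch, yaw] about the fixed x, y, z axes, in that order (R = Rz(yaw) Ry(pitch) Rx(roll)).
In Python, from station import ctrl gives the robot as it stands.
- The arm moves only by the tool move_arm, never from a script. Its argument "increments" is a list of rows, each a list of 7 numbers: the opening, from 0 (shut) to 1 (fully open), then the shift along the tool's x, y, z in units of 50 mm (1.0 is 50 mm), then the turn, a rotation vector about the tool's x, y, z in rad. In form: [[claw, tx, ty, tz, rx, ry, rz], ...]. A call has 1 to 20 rows; each row shifts and turns the commanded pose from where the row before left it, along the tool's axes as they then stand; what a row does not reach is not made up. A row lasts 1/10 s, in which the tool goes at most 50 mm and 8.59 degrees, less where a joint would pass 70% of its speed; a pose out of reach is approached as far as the arm can. A call is refused whole if a number of a shift passes 1 or a number of a turn 0.15, either way. A call with a gripper value outside its range is refused whole. The fingers move at their own pace and stop on an object; "force" is the grip in N (left out, the last holds). Time passes only in rows, so rows that do not move let the fingers close. It gives the time, the measured TCP pose, the force, the opening and the grip force at its end, in the units of the state.
- ctrl.get_obs(): the state, without advancing time (a new reading comes with each control period).
- ctrl.camera(name): name is "scene" or "top" or "wrist"; returns a dict with "color" (400x640x3 uint8, blue, green, red), "K" (3x3 intrinsics, pixels), "pose" (4x4, takes a point from camera to world coordinates); the wrist camera has in their place "tool_from_camera" (4x4, takes a point from camera to tool coordinates, whose origin is the TCP and whose axes are the flange's). Camera axes: x right, y down, z forward; pixel columns grow to the right and rows downward; lengths in m; the calibration is good to about 2 mm. The wrist camera is an equidistant fisheye: a pixel r from the principal point sees the ray r / f radians off the axis. A picture is of the moment at which its call begins: read the wrist's pose just before it. There is no depth.
- ctrl.hand_in(): hands the job in; it is judged then, once.
Trained networks look in a picture, given as the dict that the camera call returned (one of the last four; its "shot" number tells which), for a name from the list of things; names that differ only in an ending like _2 or _b are one class to them, and where a whole thing is asked for, a point or a joint stands for the part that bears it (a point fixed in the world has none). Each returns a list of dicts, best first, with "conf" (0 to 1); they miss things now and then, are a little off and sometimes report something else, mostly with a low value. They report only what shows in the picture. A call takes as long as a camera call. They do not tell look-alikes from the thing itself.
- ctrl.cut_out(name, picture): "mask" (400x640 bool, what is visible of it) and "centre" ([row, column] in pixels, amid what is visible of it).
The state is a dict: "time_s": time; "qpos": joint angles; "joint_vel": joint speeds; "tau": joint torques, N m; "ee_pos": TCP position; "eef_rot": TCP orientation; "force": force on the tool from outside, world axes, zero at the start; "moment": the same for the moment, N m; "grip_width": finger opening in m; "grip_force": force on a finger pad.
Only numpy, scipy, OpenCV 4.12 (cv2) and the standard library are available. Lean on these libraries where they do the work, as an engineer would, in place of code of your own. Each camera call takes 0.05 s, during which the arm holds its last target. There are 200 camera calls.

## Task

Seat the round green-topped colour puck flat in the round recess of the grey viewing block and let go of it. Then take the glass slide that has a frosted white end with a notched corner out of the wooden rack, touching it only on its clear glass part, and hold it in the air over the puck, its middle about 18 cm above the table, tipped so that the orange label faces at least half-way up to the ceiling. Finish while still holding it there, and leave everything else where it was.

Things in the scene. Friction and masses are not known exactly. Their poses are not given: they have to be found in the camera images.
- slide_center (a point): Centre of the glass slide, 110 (x) x 8 (y) x 55 mm (z), 0.12 kg, standing on a long edge in a rack slot, z up. Its +x end, x = +25 to +55 mm, is frosted white, with a 13 mm square notch in the upper (+z) corner; the rest is clear green glass, to be gripped across the 8 mm. The orange label is on the frosted end's +y face (+y is where it faces): seen from there, the notch is upper left.
- plain_center (a point): Centre of the other plate in the rack: the same size and clear glass all over, no frosted end, no notch. Stays where it is. It stands parallel to the slide, 70 mm to one side of it.
- rack: Fixed wooden rack, 145 x 125 mm, origin under its centre, turned any way. Two slots along its x axis, centred at y = -35 and +35 mm, 9.5 mm wide; their floors are 6 mm and their walls end 20 mm above the table, so 41 mm of a plate stands clear. Plates lift straight out. Which slot holds the slide varies.
- puck_center (a point): Centre of the round colour puck, a loose disc 40 mm in diameter and 20 mm high, wooden with a green top; it lies flat on the table, z up; about 0.03 kg.
- square_center (a point): Centre of a square puck, 38 x 38 mm, 20 mm high, red top. Stays where it is. It and the round puck may change places.
- block_hole0 (a point): Centre of the mouth of the round recess in the fixed grey viewing block, level with the block's top, 20 mm above the table. Recess 44 mm in diameter, 6 mm deep: a puck in it stands 14 mm proud. Block 130 (x) x 72 mm (y), its middle 31 mm along +x of this point; a 32 mm square recess, too small for the round puck, is 65 mm along +x.
- jar: Loose closed jar of paint, 56 mm across and 75 mm high, origin under its centre. Stays where it is.
- tape: Loose roll of yellow tape lying flat, 90 mm across and 25 mm high, origin under its centre. Stays where it is.
- brush: Loose hand brush lying beyond the block. Stays where it is.
- scraper: Loose wooden scraper, 90 x 100 mm, 16 mm high, lying to the robot's right, near its base. Stays where it is.
There are look-alikes about, which are no part of the job. What is shaped like the part that bears block_hole0 but purple or turquoise is not meant.

How it is judged:
By the outcome, as a careful person would: the job done as asked, in the order asked, and still so for the second after the job is handed in, while the arm keeps its last pose, push and grip.
It also fails if it takes over 54 s, if anything falls off the work surface, if the arm or the gripper's body presses on something with over 40 N, if the wrist force passes 120 N, or if a joint passes its speed limit or range.

## Working session

There is one attempt and no reset: what is moved stays moved. The work goes in short steps, Python scripts to look and compute and a tool call to move; the robot and the scene stay as the last step left them, time stands still between calls to the robot, and variables do not carry over. Pictures are saved under pics/ and viewed, at most 10 in all, crops included, and the job is handed in when it is done.

Besides the shell and the picture viewer there is one more tool, called as name(argument=value, ...) on one line, values as JSON. move_arm: Moves the arm, as the interface text tells. Its arguments: {"type":"object","properties":{"increments":{"type":"array","items":{"type":"array","items":{"type":"number"}}},"force":{"type":"number"}},"required":["increments"]}

```bash
mkdir -p pics; cat > h.py <<'E'
import numpy as np, cv2
from station import ctrl
def ray(p,K,T):
    d=np.linalg.inv(K)@np.array([p[1],p[0],1.]);return T[:3,3],T[:3,:3]@d
def at(p,c,z):  # p=(row,col)
    o,d=ray(p,c["K"],c["pose"]);return o+d*(z-o[2])/d[2]
def proj(P,c):
    T=np.linalg.inv(c["pose"]);q=(T[:3,:3]@np.atleast_2d(P).T).T+T[:3,3];q=q@c["K"].T;return q[:,:2]/q[:,2:]
E
python3 - <<'E'
from h import *
for n in("top","scene"):
    c=ctrl.camera(n);cv2.imwrite(f"pics/{n}0.png",c["color"])
    print(n,c["pose"][:3,3].round(3))
    for k,z in dict(slide_center=.034,plain_center=.034,rack=.02,puck_center=.02,square_center=.02,block_hole0=.02,jar=.075,tape=.025,brush=.02,scraper=.016).items():
        for r in ctrl.cut_out(k,c)[:3]:
            print(k,round(r["conf"],2),np.round(r["centre"]),r["mask"].sum(),at(r["centre"],c,z).round(3))
print(ctrl.get_obs())
E
```

```text
top [0.293 0.026 1.245]
slide_center 0.68 [220. 244.] 214 [0.473 0.254 0.034]
plain_center 0.56 [196. 242.] 220 [0.539 0.258 0.034]
plain_center 0.21 [220. 247.] 212 [0.472 0.245 0.034]
rack 0.93 [211. 249.] 1616 [0.499 0.242 0.02 ]
puck_center 0.65 [217. 420.] 168 [ 0.467 -0.231  0.02 ]
square_center 0.62 [156. 425.] 209 [ 0.639 -0.258  0.02 ]
block_hole0 0.96 [216. 330.] 1225 [0.477 0.016 0.02 ]
block_hole0 0.88 [133. 203.] 1161 [0.731 0.376 0.02 ]
block_hole0 0.81 [209. 177.] 1234 [0.51  0.443 0.02 ]
jar 0.94 [123. 340.] 430 [ 0.726 -0.02   0.075]
tape 0.9 [116. 256.] 414 [0.775 0.22  0.025]
brush 0.64 [114. 401.] 744 [ 0.768 -0.198  0.02 ]
scraper 0.8 [277. 454.] 1299 [ 0.303 -0.309  0.016]
scene [ 1.366 -0.599  0.829]
slide_center 0.53 [171. 357.] 343 [0.455 0.252 0.034]
plain_center 0.76 [179. 376.] 360 [0.523 0.265 0.034]
plain_center 0.38 [171. 359.] 340 [0.46  0.255 0.034]
rack 0.77 [188. 362.] 969 [0.519 0.218 0.02 ]
puck_center 0.77 [246. 213.] 226 [ 0.485 -0.242  0.02 ]
square_center 0.62 [284. 244.] 315 [ 0.642 -0.248  0.02 ]
square_center 0.31 [224. 420.] 470 [0.734 0.2
[... 337 characters left out ...]
58.] 926 [ 0.334 -0.32   0.016]
{'time_s': 1.1, 'qpos': array([-1.24364328e+00,  2.99930614e-01,  1.52104118e+00,  1.29881324e-06,
        1.32071662e+00, -6.65833281e-02]), 'joint_vel': array([ 0.00090863,  0.00100042,  0.00143216, -0.00043858, -0.00033925,
        0.00091731]), 'tau': array([ 2.80652912e-04, -5.31665647e+01, -3.52917838e+01,  7.08753336e-02,
        2.13912473e-02,  5.37038744e-06]), 'ee_pos': array([ 0.21099861, -0.50788222,  0.20541135]), 'eef_rot': array([-3.14149719e+00, -7.62657714e-06,  3.93736051e-01]), 'force': array([-0.06146439,  0.63469806, -0.04535096]), 'moment': array([0.00520254, 0.00451039, 0.03636658]), 'grip_force': 0.0, 'grip_width': 0.09395249396257797}
```

View pics/top0.png

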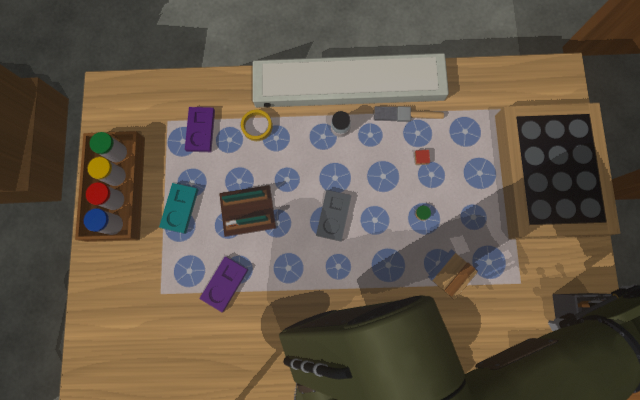

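View pics/scene0.png

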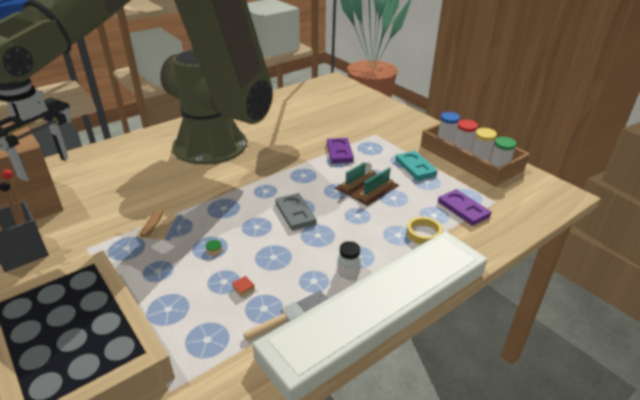

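Top view: the grey block is at about (335,214), and the purple blocks (200,130), (224,284) and turquoise block (180,208) are look-alikes. The round green puck is at (424,212) and the red square at (423,157). The rack is at (247,210), where the lower plate seems to have a white end at its left, near (232,222). I'll confirm with one enlarged crop.

```bash
python3 - <<'E'
from h import *
c=cv2.imread("pics/top0.png");s=cv2.imread("pics/scene0.png")
a=cv2.resize(c[175:250,210:360],(800,400),interpolation=cv2.INTER_CUBIC)
b=cv2.resize(s[150:235,270:410],(330,200),interpolation=cv2.INTER_CUBIC)
d=cv2.resize(c[140:230,400:450],(111,200),interpolation=cv2.INTER_CUBIC)
o=np.zeros((600,800,3),np.uint8);o[:400]=a;o[400:,:330]=b;o[400:,340:451]=d
cv2.imwrite("pics/crop1.png",o)
E
```

```text
(no output)
```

View pics/crop1.png

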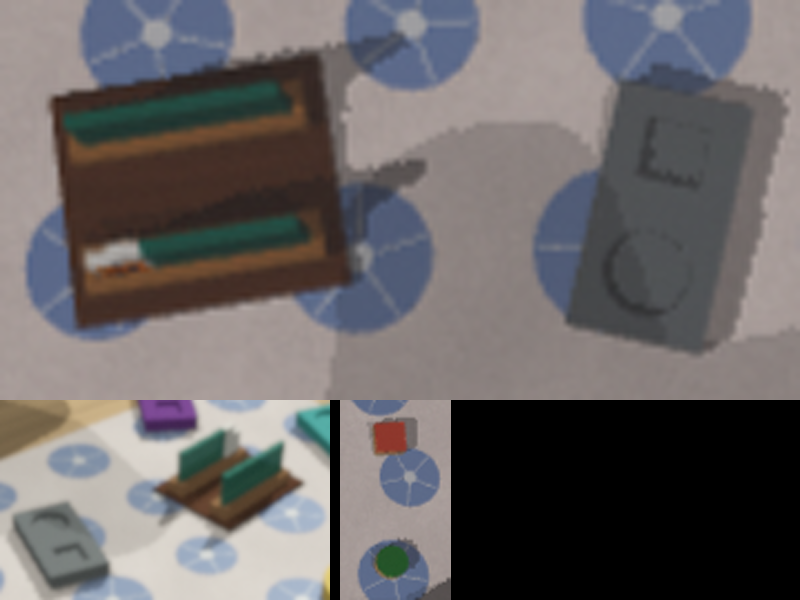

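The crop confirms what I need:
- **Slide:** the lower plate (nearer the robot). Its white end points left (+y) and the orange label shows on its lower side, so it faces the robot (-x).
- **Round recess:** the lower one in the grey block, at crop (650,272), which is top-image (332,226).
- **Puck:** the round green disc at top-image (424,212).

Now I'll refine the positions.

```bash
python3 - <<'E'
from h import *
for n in("top","scene"):
    c=ctrl.camera(n);I=c["color"].astype(int)
    hsv=cv2.cvtColor(c["color"],cv2.COLOR_BGR2HSV)
    r=ctrl.cut_out("puck_center",c)[0]["centre"];r=np.round(r).astype(int)
    w=np.zeros(hsv.shape[:2],bool);w[r[0]-14:r[0]+14,r[1]-14:r[1]+14]=1
    g=w&(hsv[...,0]>45)&(hsv[...,0]<75)&(hsv[...,1]>130)
    p=np.argwhere(g).mean(0);print(n,"puck",p,g.sum(),at(p,c,.02).round(4))
    b=ctrl.cut_out("block_hole0",c);
    m=[x for x in b if np.linalg.norm(at(x["centre"],c,.02)[:2]-[.48,.01])<.06][0]["mask"]
    pts=np.argwhere(m);q=np.array([at(x,c,.02)[:2] for x in pts],np.float32)
    print("block",q.mean(0),cv2.minAreaRect(q))
    m=ctrl.cut_out("rack",c)[0]["mask"];q=np.array([at(x,c,.02)[:2] for x in np.argwhere(m)],np.float32)
    print("rack",q.mean(0),cv2.minAreaRect(q))
    if n=="top":
        print("hole",at((226,331.9),c,.02))
        for z,a in((.061,(222.7,229)),(.061,(217.2,267)),(.061,(198.5,224)),(.061,(192.5,263))):print(at(a,c,z).round(4))
E
```

```text
top puck [211.95588235 423.11029412] 136 [ 0.4806 -0.2399  0.02  ]
block [0.47822523 0.0080013 ] ((0.4789450764656067, 0.007474645972251892), (0.07620230317115784, 0.1342792958021164), 73.96971130371094)
rack [0.49783775 0.246069  ] ((0.5003300905227661, 0.24737706780433655), (0.1250392198562622, 0.14359812438488007), 7.605356693267822)
hole [0.44943762 0.01267092 0.02      ]
[0.4616 0.2883 0.061 ]
[0.4733 0.1861 0.061 ]
[0.5281 0.3026 0.061 ]
[0.5413 0.1966 0.061 ]
scene puck [244.94623656 212.91397849] 93 [ 0.4808 -0.2404  0.02  ]
block [0.49325916 0.00091635] ((0.4882647395133972, 0.0023833289742469788), (0.08020944148302078, 0.15659886598587036), 75.65764617919922)
rack [0.5290266  0.22075771] ((0.5203037261962891, 0.2354450672864914), (0.12857182323932648, 0.15141059458255768), 5.8710618019104)
```

move_arm(increments=[[1,0.7,-0.29,0.2,0,0,0],[1,0.7,-0.29,0.2,0,0,0],[1,0.7,-0.29,0.2,0,0,0],[1,0.7,-0.29,0.2,0,0,0],[1,0.7,-0.29,0.2,0,0,0],[1,0.7,-0.29,0.2,0,0,0],[1,0.7,-0.29,0.2,0,0,0],[1,0.7,-0.29,0.2,0,0,0],[1,0.7,-0.29,0.2,0,0,0],[1,0.7,-0.29,0.2,0,0,0],[1,0,0,0,0,0,0],[1,0,0,0,0,0,0]])

```text
time_s: 2.7
ee_pos: [0.4787, -0.2393, 0.1052]
eef_rot: [-3.141, 0.0, 0.395]
force: [-0.1, -1.4, 0.3]
grip_width: 0.094
grip_force: 0.0
```

```bash
cat >> h.py <<'E'
from scipy.spatial.transform import Rotation as Ro
def tool(): 
    o=ctrl.get_obs();T=np.eye(4);T[:3,:3]=Ro.from_euler("xyz",o["eef_rot"]).as_matrix();T[:3,3]=o["ee_pos"];return T
def wat(p,c,T,z): # wrist pixel (row,col) -> world at height z
    K=c["K"];u=np.array([(p[1]-K[0,2])/K[0,0],(p[0]-K[1,2])/K[1,1]]);r=np.linalg.norm(u)
    d=np.r_[u/max(r,1e-9)*np.sin(r),np.cos(r)];M=T@c["tool_from_camera"];d=M[:3,:3]@d;o=M[:3,3];return o+d*(z-o[2])/d[2]
def to(P): # tool-frame shift to world point P, units of 50mm
    T=tool();print("shift units",(T[:3,:3].T@(np.array(P)-T[:3,3])/.05).round(3),"pos",T[:3,3].round(4),"rpy",ctrl.get_obs()["eef_rot"].round(3))
def green(c,r):
    hsv=cv2.cvtColor(c["color"],cv2.COLOR_BGR2HSV);g=((hsv[...,0]>45)&(hsv[...,0]<75)&(hsv[...,1]>130)).astype(np.uint8)
    n,l,s,ce=cv2.connectedComponentsWithStats(g);i=1+np.argmax(s[1:,4]);return ce[i][::-1],s[i]
E
python3 - <<'E'
from h import *
T=tool();c=ctrl.camera("wrist");cv2.imwrite("pics/w1.png",c["color"])
p,s=green(c,0);print(p,s,wat(p,c,T,.02))
for r in ctrl.cut_out("puck_center",c)[:2]:print(r["conf"],r["centre"],wat(r["centre"],c,T,.02))
print(c["tool_from_camera"].round(3))
to([.4807,-.24,.01])
E
```

```text
[205.58269365 315.54989532] [ 295  185   43   42 1433] [ 0.48015946 -0.23748468  0.02      ]
0.95 [207.1, 316.4] [ 0.47917663 -0.23870582  0.02      ]
[[-0.001 -0.973 -0.232  0.067]
 [ 1.    -0.    -0.001 -0.001]
 [ 0.001 -0.232  0.973 -0.179]
 [ 0.     0.     0.     1.   ]]
shift units [0.048 0.011 1.915] pos [ 0.4782 -0.2404  0.1057] rpy [ 3.141 -0.     0.393]
```

View pics/w1.png

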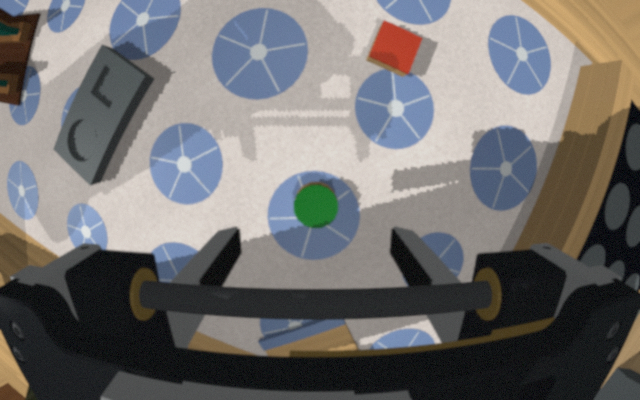

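The wrist view shows the green puck at (315,205), between the fingers, with the red square at (397,47), well clear of them. I'll descend, grip and lift.

move_arm(increments=[[1,0.04,0,0.4,0,0,0],[1,0,0,0.4,0,0,0],[1,0,0,0.4,0,0,0],[1,0,0,0.4,0,0,0],[1,0,0,0.3,0,0,0],[0.3,0,0,0,0,0,0],[0.3,0,0,0,0,0,0],[0.3,0,0,0,0,0,0],[0.3,0,0,0,0,0,0],[0.3,0,0,0,0,0,0]], force=12)

```text
time_s: 3.8
ee_pos: [0.4807, -0.2391, 0.0111]
eef_rot: [3.141, -0.001, 0.394]
force: [0.8, 0.6, -0.2]
grip_width: 0.0573
grip_force: 0.0
```

move_arm(increments=[[0.2,0,0,0,0,0,0],[0.2,0,0,0,0,0,0],[0.2,0,0,0,0,0,0],[0.2,0,0,0,0,0,0],[0.2,0,0,0,0,0,0],[0.2,0,0,-0.3,0,0,0],[0.2,0,0,-0.5,0,0,0],[0.2,0,0,-0.3,0,0,0],[0.2,0.1,-0.35,0,0,0,0],[0.2,0.2,-0.6,0,0,0,0],[0.2,0.2,-0.8,0,0,0,0],[0.2,0.2,-0.8,0,0,0,0],[0.2,0.2,-0.8,0,0,0,0],[0.2,0.2,-0.8,0,0,0,0],[0.2,0.2,-0.6,0,0,0,0],[0.2,0.05,-0.2,0,0,0,0],[0.2,0,0,0,0,0,0],[0.2,0,0,0,0,0,0]], force=12)

```text
time_s: 5.6
ee_pos: [0.4477, 0.015, 0.0651]
eef_rot: [-3.142, 0.0, 0.394]
force: [-0.1, 0.2, -0.3]
grip_width: 0.0397
grip_force: 12.0
```

```bash
python3 - <<'E'
from h import *
T=tool();c=ctrl.camera("wrist");cv2.imwrite("pics/w2.png",c["color"])
o=ctrl.get_obs();print(o["grip_width"],o["grip_force"],o["ee_pos"])
p,s=green(c,0);z=T[2,3]+.009;print(p,s,wat(p,c,T,z))
to([.449,.014,.08])
E
```

```text
0.03898426796150909 11.999941393733025 [0.44778755 0.01468179 0.06517911]
[246.14389857 315.22313788] [ 281  216   69   61 3155] [0.44789305 0.01654417 0.07414358]
shift units [ 0.017  0.022 -0.296] pos [0.4478 0.0147 0.0652] rpy [-3.142  0.     0.393]
```

View pics/w2.png

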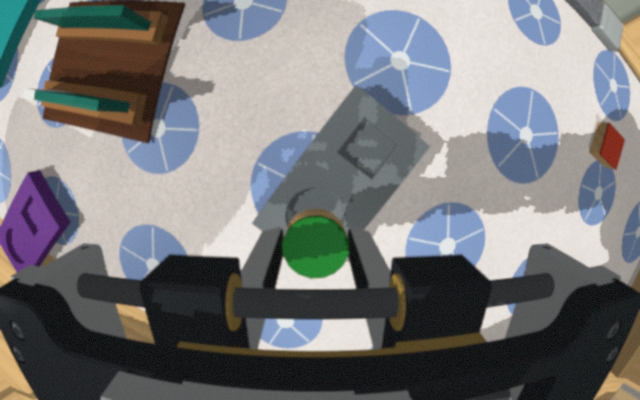

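The puck is held centred, green at (315,246). The grey block is below it, with its square recess at (368,149) and corners near (359,88), (428,147) and (255,226). I'll refine the hole position from this view.

```bash
python3 - <<'E'
from h import *
T=tool();c=ctrl.camera("wrist");g=cv2.cvtColor(c["color"],cv2.COLOR_BGR2GRAY)
for n,p in dict(sq=(149,368),c1=(88,359),c2=(147,428),c3=(226,255)).items():print(n,wat(p,c,T,.014 if n=="sq" else .02).round(4))
bs=ctrl.cut_out("block_hole0",c)
for b in bs[:3]:
    q=np.array([wat(x,c,T,.02)[:2] for x in np.argwhere(b["mask"])],np.float32)
    print(b["conf"],b["centre"],q.shape,cv2.minAreaRect(q))
cc=cv2.resize(c["color"][70:250,230:450],None,fx=3.3,fy=3.3,interpolation=cv2.INTER_CUBIC);cv2.imwrite("pics/w3.png",cc)
E
```

```text
sq [5.123e-01 1.000e-04 1.400e-02]
c1 [0.5508 0.0247 0.02  ]
c2 [ 0.5328 -0.0407  0.02  ]
c3 [0.4256 0.0571 0.02  ]
0.96 [25.5, 11.2] (1809, 2) ((0.5229049921035767, 0.4020783007144928), (0.12451151758432388, 0.08479469269514084), 36.1230354309082)
0.85 [166.8, 350.2] (12926, 2) ((0.480587899684906, 0.009793981909751892), (0.07299260050058365, 0.1307201385498047), 75.380126953125)
0.69 [222.6, 31.9] (4519, 2) ((0.3078213632106781, 0.3075537085533142), (0.08211056888103485, 0.15395162999629974), 58.84527587890625)
```

View pics/w3.png

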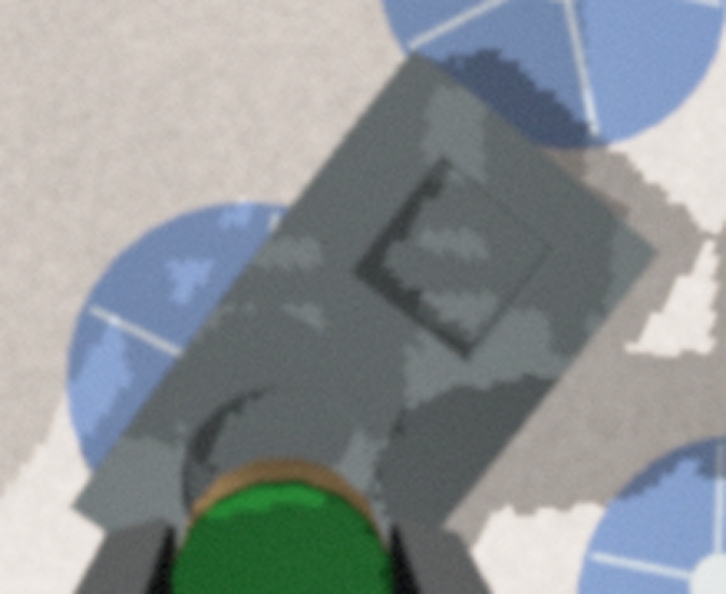

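Puck centred, and the recess arc shows just ahead of it at crop (190..290, 390..460). Combining the measurements puts the hole at about (0.4495, 0.015). I'll descend carefully.

move_arm(increments=[[0.2,0.03,0.01,0.2,0,0,0],[0.2,0,0,0.3,0,0,0],[0.2,0,0,0.1,0,0,0],[0.2,0,0,0.05,0,0,0],[0.2,0,0,0.04,0,0,0],[0.2,0,0,0.04,0,0,0],[0.2,0,0,0,0,0,0]])

```text
time_s: 6.45
ee_pos: [0.4495, 0.0156, 0.029]
eef_rot: [3.141, -0.0, 0.394]
force: [0.1, 0.5, -0.3]
grip_width: 0.0394
grip_force: 12.0
```

move_arm(increments=[[0.2,0,0,0.03,0,0,0],[0.2,0,0,0.03,0,0,0],[0.2,0,0,0,0,0,0]])

```text
time_s: 6.75
ee_pos: [0.4495, 0.0157, 0.0259]
eef_rot: [3.141, -0.0, 0.394]
force: [0.4, 0.3, -0.3]
grip_width: 0.0395
grip_force: 12.0
```

move_arm(increments=[[0.2,0,0,0.01,0,0,0],[0.55,0,0,0,0,0,0],[0.55,0,0,0,0,0,0],[0.55,0,0,0,0,0,0],[0.55,0,0,-0.3,0,0,0],[0.55,0,0,-0.5,0,0,0],[0.55,0,0,-0.7,0,0,0],[0.55,0,0,-0.5,0,0,0],[0.55,0,0,0,0,0,0]])

```text
time_s: 7.65
ee_pos: [0.4508, 0.0156, 0.1285]
eef_rot: [3.139, -0.005, 0.394]
force: [-0.7, 0.4, -0.0]
grip_width: 0.0518
grip_force: 0.0
```

```bash
python3 - <<'E'
from h import *
T=tool();c=ctrl.camera("wrist")
p,s=green(c,0);print(p,s,wat(p,c,T,.034),ctrl.get_obs()["grip_width"])
C=[cv2.resize(c["color"][90:270,230:450],(440,360),interpolation=cv2.INTER_CUBIC)]
for n,(r,k) in dict(top=(222,332),scene=(220,290)).items():
    c=ctrl.camera(n);C.append(cv2.resize(c["color"][r-25:r+25,k-25:k+25],(360,360),interpolation=cv2.INTER_CUBIC))
    try:
        b=ctrl.cut_out("puck_center",c)[0];print(n,b["conf"],b["centre"],at(b["centre"],c,.034))
    except Exception as e:print(e)
C=np.hstack(C);C=cv2.resize(C,(800,248));cv2.imwrite("pics/seat.png",C)
to([.466,.228,.12])
E
```

```text
[206.77964861 314.45168375] [ 293  187   43   41 1366] [0.44931673 0.0169782  0.034     ] 0.05139604496370454
list index out of range
scene 0.7 [198.7, 291.4] [0.45423596 0.01487999 0.034     ]
shift units [ 1.947 -3.79   0.087] pos [0.4488 0.0157 0.1244] rpy [-3.141e+00  2.000e-03  3.940e-01]
```

View pics/seat.png

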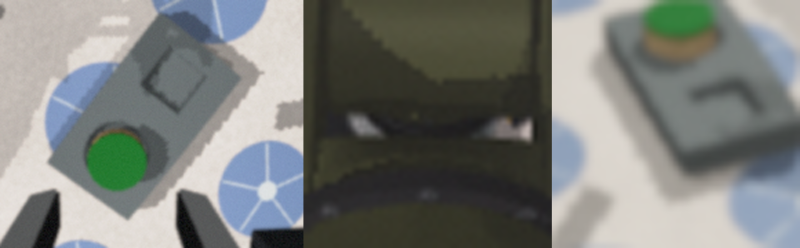

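The seated puck at (118,158) in the left panel lies inside the recess ring and looks level; the middle panel is occluded by the arm. Next I'll turn and move over the slide.

move_arm(increments=[[0.5,0,0,0,0,0,-0.131],[0.5,0,0,0,0,0,-0.131],[0.5,0,0,0,0,0,-0.131],[0.5,0,0,0,0,0,-0.131],[0.5,0,0,0,0,0,-0.131],[0.5,0,0,0,0,0,-0.131],[0.5,0,0,0,0,0,-0.131],[0.5,0,0,0,0,0,-0.131],[0.5,0,0,0,0,0,-0.131],[0.5,0,0,0,0,0,-0.131],[0.5,0.4,0.1,0,0,0,0],[0.5,0.7,0.15,0,0,0,0],[0.5,0.8,0.2,0,0,0,0],[0.5,0.8,0.2,0,0,0,0],[0.5,0.8,0.2,0,0,0,0],[0.5,0.5,0.1,0,0,0,0],[0.5,0.2,0,0,0,0,0],[0.5,0,0,0,0,0,0],[0.5,0,0,0,0,0,0]])

```text
time_s: 9.8
ee_pos: [0.4684, 0.2291, 0.125]
eef_rot: [-3.141, 0.0, 1.704]
force: [-0.0, -0.3, -0.7]
grip_width: 0.0472
grip_force: 0.0
```

```bash
python3 - <<'E'
from h import *
T=tool();c=ctrl.camera("wrist");cv2.imwrite("pics/w4.png",c["color"])
print(T[:3,3],ctrl.get_obs()["eef_rot"])
for k in("slide_center","plain_center"):
  for r in ctrl.cut_out(k,c)[:2]:
    q=np.array([wat(x,c,T,.061)[:2] for x in np.argwhere(r["mask"])],np.float32)
    print(k,r["conf"],r["centre"],cv2.minAreaRect(q))
for n in("top","scene"):
    c=ctrl.camera(n);hsv=cv2.cvtColor(c["color"],cv2.COLOR_BGR2HSV)
    g=(hsv[...,0]>45)&(hsv[...,0]<75)&(hsv[...,1]>130)
    u,v=proj([.4495,.0157,.034],c)[0].astype(int);w=np.zeros_like(g);w[v-14:v+14,u-14:u+14]=1
    if (g&w).sum():
        p=np.argwhere(g&w).mean(0);print(n,p,(g&w).sum(),at(p,c,.034))
E
```

```text
[0.46840991 0.22912264 0.12498194] [-3.14098182e+00  3.35025644e-04  1.70286521e+00]
slide_center 0.7 [189.6, 319.7] ((0.4681813418865204, 0.24766868352890015), (0.00790423434227705, 0.10863940417766571), 7.4900102615356445)
plain_center 0.69 [187.7, 395.7] ((0.5322259664535522, 0.25682783126831055), (0.01975575089454651, 0.11062797158956528), 8.14949893951416)
top [225.29927007 331.16058394] 137 [0.44963156 0.01476697 0.034     ]
scene [198.18867925 290.26415094] 53 [0.45040016 0.01376991 0.034     ]
```

View pics/w4.png

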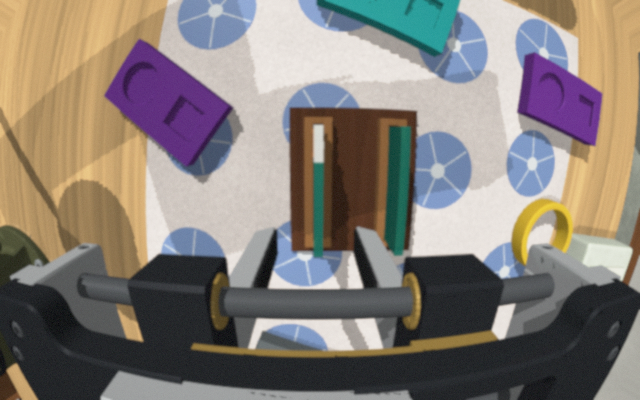

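The slide is at col 318, white end up at rows 125–163, midway between the fingers (268..362). The plain plate at col 397 is clear of them. The fit gives 7.9 x 108.6 mm, which matches. I'll descend and grip the clear part.

move_arm(increments=[[0.5,0.08,0,0.3,0,0,0],[0.5,0,0,0.5,0,0,0],[0.5,0,0,0.5,0,0,0],[0.5,0,0,0.4,0,0,0],[0.5,0,0,0.24,0,0,0],[0.5,0,0,0,0,0,0],[0,0,0,0,0,0,0],[0,0,0,0,0,0,0],[0,0,0,0,0,0,0],[0,0,0,0,0,0,0],[0,0,0,0,0,0,0],[0,0,0,0,0,0,0],[0,0,0,0,0,0,0],[0,0,0,0,0,0,0]], force=25)

```text
time_s: 11.45
ee_pos: [0.4691, 0.2343, 0.0288]
eef_rot: [3.139, -0.0, 1.704]
force: [5.7, 0.4, -2.7]
grip_width: 0.0084
grip_force: 25.0
```

move_arm(increments=[[0,0,0,-0.15,0,0,0],[0,0,0,-0.3,0,0,0],[0,0,0,-0.5,0,0,0],[0,0,0,-0.7,0,0,0],[0,0,0,-0.7,0,0,0],[0,0,0,-0.6,0,0,0],[0,0,0,-0.35,0,0,0],[0,-0.2,-0.05,-0.1,0,0,0],[0,-0.5,-0.1,0,0,0,0],[0,-0.7,-0.15,0,0,0,0],[0,-0.8,-0.2,0,0,0,0],[0,-0.8,-0.2,0,0,0,0],[0,-0.7,-0.15,0,0,0,0],[0,-0.5,-0.1,0,0,0,0],[0,-0.25,-0.05,0,0,0,0],[0,0,0,0,0,0,0]])

```text
time_s: 13.05
ee_pos: [0.4477, 0.0058, 0.1979]
eef_rot: [-3.141, -0.0, 1.702]
force: [0.7, -0.4, -1.2]
grip_width: 0.0078
grip_force: 25.0
```

```bash
python3 - <<'E'
from h import *
T=tool();c=ctrl.camera("wrist");cv2.imwrite("pics/w5.png",c["color"]);o=ctrl.get_obs();print(o["qpos"],o["grip_width"],o["ee_pos"],o["eef_rot"])
for r in ctrl.cut_out("slide_center",c)[:1]:
    q=np.array([wat(x,c,T,T[2,3]+.032)[:2] for x in np.argwhere(r["mask"])],np.float32)
    print(r["conf"],r["centre"],cv2.minAreaRect(q))
E
```

```text
[-6.67375728e-02  7.76284310e-02  1.80319482e+00  2.12298782e-04
  1.26144528e+00 -1.98620682e-01] 0.007593633902266258 [0.44785234 0.00680348 0.19801223] [-3.14096995e+00 -3.31566814e-04  1.70261463e+00]
0.69 [70.1, 555.5] ((0.566190242767334, 0.13490787148475647), (0.045557521283626556, 0.036528509110212326), 20.98935890197754)
```

View pics/w5.png

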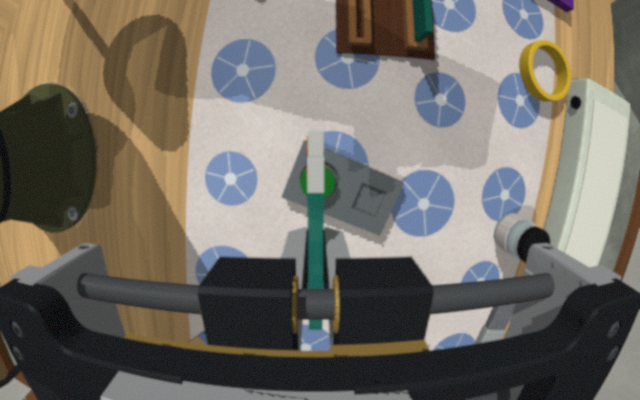

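The slide is held on the clear glass, with the white end at (316,130–193). Now I'll tip it about the slide's long axis, label up.

move_arm(increments=[[0,0,0,0,0.05,0,0],[0,0,0,0,0.09,0,0],[0,0,0,0,0.1,0,0],[0,0,0,0,0.1,0,0],[0,0,0,0,0.1,0,0],[0,0,0,0,0.1,0,0],[0,0,0,0,0.1,0,0],[0,0,0,0,0.1,0,0],[0,0,0,0,0.1,0,0],[0,0,0,0,0.1,0,0],[0,0,0,0,0.1,0,0],[0,0,0,0,0.06,0,0],[0,0,0,0,0,0,0],[0,0,0,0,0,0,0]])

```text
time_s: 14.55
ee_pos: [0.4482, 0.0077, 0.198]
eef_rot: [-2.043, 0.0, 1.705]
force: [-0.7, 0.2, -0.8]
grip_width: 0.0079
grip_force: 25.0
```

```bash
python3 - <<'E'
from h import *
T=tool();o=ctrl.get_obs();print(o["qpos"],o["force"],o["grip_width"],T.round(3))
# slide end points in tool frame, from pre-tilt picture pixels (slide top edge at tool z=-.032)
c=ctrl.camera("wrist");cv2.imwrite("pics/w6.png",c["color"])
for p in((130,316),(193,316)):print("tool frame",wat(p,c,np.eye(4),-.032).round(4))
for n in("scene","top"):
    s=ctrl.camera(n);cv2.imwrite(f"pics/{n}6.png",s["color"])
    r=ctrl.cut_out("slide_center",s)[:2];print(n,[(x["conf"],x["centre"]) for x in r],proj([(T@[.01,0,-.005,1])[:3]],s))
C=T@[.01,0,-.005,1];print("centre",C[:3],"label elev",np.degrees(np.arcsin(-T[2,1])))
print("shift",T[:3,:3].T@(np.array([.449,.0155,.18])-C[:3])/.05)
w=cv2.resize(c["color"],(480,300));s=cv2.imread("pics/scene6.png")[100:280,200:390]
cv2.imwrite("pics/m6.png",np.hstack([w,cv2.resize(s,(316,300))]))
E
```

```text
[ 0.0049935   0.752069    1.21331438 -0.15045954  2.26556878 -0.15572508] [-0.68891509  0.21331691 -0.82306849] 0.007864622191376215 [[-0.134  0.451 -0.882  0.448]
 [ 0.991  0.061 -0.12   0.008]
 [-0.    -0.89  -0.455  0.198]
 [ 0.     0.     0.     1.   ]]
tool frame [ 0.0686  0.0004 -0.032 ]
tool frame [ 0.0382  0.0004 -0.032 ]
scene [] [[290.07896916 144.80144439]]
top [] [[330.02494788 215.59115828]]
centre [0.45125064 0.01818259 0.20031781] label elev 62.932410288319055
shift [-0.04702068  0.33828731  0.23104285]
```

View pics/m6.png

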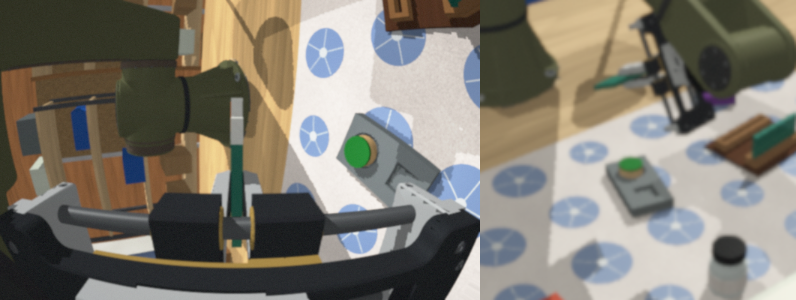

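Label side (-y of the tool) is 63° up and the grip hasn't slipped. The seated puck shows at (357,153), flat in the grey block. Small correction to bring the slide's middle to 18 cm over the puck.

move_arm(increments=[[0,-0.04,0.11,0.08,0,0,0],[0,-0.04,0.12,0.08,0,0,0],[0,-0.04,0.11,0.07,0,0,0],[0,0,0,0,0,0,0],[0,0,0,0,0,0,0],[0,0,0,0,0,0,0]])

```text
time_s: 15.4
ee_pos: [0.4464, 0.0006, 0.1782]
eef_rot: [-2.042, -0.0, 1.704]
force: [-0.6, 0.4, -1.2]
grip_width: 0.0076
grip_force: 25.0
```

```bash
python3 - <<'E'
from h import *
T=tool();o=ctrl.get_obs();print(o["time_s"],o["force"],o["grip_width"],o["grip_force"],abs(o["joint_vel"]).max())
C=T@[.0135,0,-.005,1];print("centre",C[:3],"elev",np.degrees(np.arcsin(-T[2,1])))
if np.linalg.norm(C[:3]-[.449,.0155,.18])<.006: print(ctrl.hand_in())
E
```

```text
15.4 [-0.63356835  0.39926781 -1.16765924] 0.007584952192937773 24.991284906864166 0.002528209318429613
centre [0.44904376 0.01460025 0.18048611] elev 63.008372571884216
the job is handed in; nothing more can be done
None
```

The job is handed in at 15.4 s: the round puck is seated in the grey block's round recess and released, and the slide is held by its clear glass over it, its middle at about 18 cm and its label face tipped about 63° up.

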